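# Hold the spring clip open around the next dog's card

## Robot

A 7-joint arm with a two-finger parallel gripper is mounted at the origin on the work surface. World frame = base frame: x ahead of the robot, y to its left, z up, the work surface at z = 0. Lengths are in m, angles in rad, forces in N, time in s.
With the tool pointing down it reaches from about 0.425 to 0.925 m from the base axis. Payload 6.8 kg.
Tool frame: the origin (TCP) lies at the very end of the fingers, on their centre line; the grasp point (between the pads) lies 19 mm behind it; y points along the fingers, x is the direction in which the jaws open and shut, and the axes are right-handed (so a half turn about y gives the same grasp; the last joint's range is limited). The gripper opens to 85 mm and grips with 20 to 120 N. Pads are 22 mm wide; open, the fingers measure 114 mm over their backs; the gripper's body (76 mm by 85 mm) begins 54 mm behind the grasp point. The pads swing forward as they close: fully open they stand 13 mm farther back than shut.
Start: joints at [1.094, 0.477, 0.022, 1.555, -0.011, 1.109, -0.083], TCP at [0.243, -0.63, 0.231] pointing down, gripper open.
Joint ranges: [-2.96, 2.96], [-0.34, 2.1], [-1.41, 1.46], [0.24, 2.44], [-1.37, 4.51], [0.17, 1.92], [-2.96, 2.96]. Speed limits (rad/s): [2.39, 2.39, 3.14, 3.14, 3.14, 3.14, 3.14].

## Interface

Orientations are given as a rotation vector (axis times angle).
In Python, from bench import r, imaging gives the robot as it stands.
- The arm moves only by the shell command python3 -m jog 'ROWS' [FORCE]. ROWS is text: rows parted by semicolons, each of 7 numbers parted by spaces: the turn, a rotation vector about the tool's x, y, z in degrees, then the shift along the tool's x, y, z in mm, then the opening, from 0 (shut) to 1 (fully open). A call has exactly 5 rows; each row shifts and turns the commanded pose from where the row before left it, along the tool's axes as they then stand; what a row does not reach is not made up. A row lasts 1/12 s, in which the tool goes at most 41.7 mm and 7.16 degrees, less where a joint would pass 70% of its speed; a pose out of reach is approached as far as the arm can. A call with a gripper value outside its range is refused whole. The fingers move at their own pace and stop on an object; FORCE is the grip in N (left out, the last holds). Time passes only in rows, so rows that do not move let the fingers close, or fill a call up. It gives the time, the measured TCP pose, the force and the opening at its end, in the units of the state.
- r.get_obs(): the state, without advancing time (a new reading comes with each control period).
- imaging.grab_frame(name): name is "scene" or "side" or "wrist"; returns a dict with "color" (384x512x3 uint8, red, green, blue), "z_map" (384x512 float32, m along the optical axis (not along the pixel's ray), 0 where there is no reading), "fx", "fy", "cx", "cy" (pixels), "world_to_cam" (4x4, takes a point from world to camera coordinates); the wrist camera has in their place "hand_eye" (4x4, takes a point from camera to tool coordinates, whose origin is the TCP and whose axes are the tool frame's). Camera axes: x right, y up, looking along -z (the intrinsics and any distortion apply to the point x, -y, -z); pixel columns grow to the right and rows downward; lengths in m; the calibration is good to about 2 mm. A picture is of the moment at which its call begins: read the wrist's pose just before it.
- r.hand_in(): hands the job in, once; it reports no verdict.
The state is a dict: "clock": time; "joints": joint angles; "qvel": joint speeds; "tau": joint torques, N m; "tcp_pos": TCP position; "orientation": TCP orientation; "contact_force": force on the tool from outside, world axes, zero at the start; "moment": the same for the moment, N m; "grip_width": finger opening in m.
Only numpy, scipy, OpenCV 4.12 (cv2) and the standard library are available. Lean on these libraries where they do the work, as an engineer would, in place of code of your own. Each camera call takes 0.05 s, during which the arm holds its last target.

## Task

Squeeze the green clip open while it is still on the yellow record card and lift it off, then carry it over to the blue card and hold it well open, upright, around the middle of that card's top edge, with the edge between the jaws but the clip touching the card nowhere, so that I can slip the vaccination slip in. Finish while holding it there, still squeezed open: do not let it close and do not let go. Leave the cards standing where they are and do not disturb the red card or the things around.

Things in the scene. Friction and masses are not known exactly. Their poses are not given: they have to be found in the camera images.
- clip: green spring clip, black rubber lips, 65 g, jaws down, handles up. Origin: midway between the lips, level with their lower edge when shut. x: the way the jaws part and the handles are squeezed (across the card); y along lips (46 mm long) and pin; z up to the handles. Starts shut on the yellow card, pin resting on its top edge (origin 32 mm below the edge), up to 20 mm off the middle of its width
- clip_pin (a point): middle of the clip's steel pivot pin (12 mm thick, 48 mm long), 38 mm above the clip's origin, axes as clip. Card edges go up between the jaws as far as the pin's underside, 32 mm above the origin
- clip_handles (a point): point midway between the two flat green handles, 66 mm above the clip's origin, axes as clip. Handles are 36 mm wide in y, 3 mm thick; clip shut: they lean apart, tops 73 mm above the origin and 54 mm apart over their outsides; squeezed fully: upright and parallel, 23 mm over their outsides, tops at 80 mm. Squeeze them along x
- clip_jaw (a joint): how far the clip is open: angle in rad turned by each of its two levers (both alike). 0 = shut on a 3 mm card, about -0.04 = lips together, 0.40 = stop, fully open. Gap at the lips: 3 mm + 70 mm x sin(angle), 30 mm at the stop (lips then rise 3 mm), 17 mm under the pin. Spring: about 4 N squeeze at each handle top to start, 10 N at the stop, more if squeezed lower; snaps shut when let go
- card_yellow: where the clip starts: yellow record card, rigid white board 3 mm thick, 110 mm wide, top edge 130 mm above the table, 20 mm yellow band along the top of both faces, upright in a yellow weighted foot 80 x 120 x 20 mm (about 0.7 kg in all, not fixed down). Origin: centre of the foot's underside; x square to the card's faces, y along its width, z up
- yellow_edge (a point): middle of the yellow card's top edge, axes as card_yellow
- card_blue: the target: blue record card, rigid white board 3 mm thick, 110 mm wide, top edge 130 mm above the table, 20 mm blue band along the top of both faces, upright in a blue weighted foot 80 x 120 x 20 mm (about 0.7 kg in all, not fixed down). Origin: centre of the foot's underside; x square to the card's faces, y along its width, z up
- blue_edge (a point): middle of the blue card's top edge, axes as card_blue
- card_red: bystander: red record card, rigid white board 3 mm thick, 110 mm wide, top edge 130 mm above the table, 20 mm red band along the top of both faces, upright in a red weighted foot 80 x 120 x 20 mm (about 0.7 kg in all, not fixed down). Origin: centre of the foot's underside; x square to the card's faces, y along its width, z up
- bowl: bystander: steel bowl, 140 mm across, 50 mm high; origin at the centre of its underside
- jar: bystander: glass treat jar with steel cap, 84 mm across, about 120 mm high; origin at the centre of its underside
- shampoo: bystander: white shampoo bottle with blue cap, 60 mm across, about 160 mm high; origin at the centre of its underside
- comb: bystander: purple plastic comb lying flat, 180 mm long in its y, 38 mm wide, 6 mm thick; origin at the centre of its underside
Mind the look-alikes: they are no part of the job. What is shaped like the clip but purple is not meant.

How it is judged:
On the way, in this order (a step that is already met when the one before it is completed fails the run):
1. the clip is squeezed open while still on the yellow card (value of joint clip_jaw above 0.12 rad and z of yellow_edge in the frame of clip above 0.01 m and distance between yellow_edge and clip below 0.06 m and contact force between the fingers and clip above 2 N), for 0.1 s.
2. the clip is lifted clear of the yellow card, in the gripper (z of clip in the frame of card_yellow above 0.135 m and contact force between the fingers and clip above 2 N), for 0.1 s.
At the end, for the whole second after the job is handed in: Gripper still squeezes the clip over 0.22 rad open, still, upright and square to the blue card within 15 deg; card edge 10-31.5 mm above clip origin, within 10 mm of mid-gape, 25 mm of card middle; clip-card force under 0.3 N; blue, yellow cards upright, within 20 mm of start (value of joint clip_jaw above 0.22 rad and z of blue_edge in the frame of clip between 0.01 and 0.0315 m and x of blue_edge in the frame of clip between -0.01 and 0.01 m and y of blue_edge in the frame of clip between -0.025 and 0.025 m and angle between the x axis of clip and the x axis of card_blue, either way round below 0.26 rad and angle between clip's own z axis and vertical below 0.26 rad and contact force between clip and card_blue below 0.3 N and contact force between the fingers and clip above 2 N and linear speed of clip below 0.03 m/s and distance of each of card_blue, card_yellow from where it was at the start of the episode below 0.02 m and angle between each of card_blue, card_yellow's own z axis and vertical below 0.1 rad); the arm keeps its last pose, push and grip.
It fails at once if the red card or a bystander (bowl, jar, shampoo, comb) is moved more than 20 mm (distance of any of card_red, bowl, jar, shampoo, comb from where it was at the start of the episode above 0.02 m).
It fails at once if a card is knocked over or pushed more than 30 mm (angle between any of card_yellow, card_blue, card_red's own z axis and vertical above 0.3 rad or distance of any of card_yellow, card_blue from where it was at the start of the episode above 0.03 m).
It fails at once if the clip is dropped (its origin below 70 mm) (height (world z) of clip below 0.07 m).
It also fails if it takes over 38 s, if anything falls off the work surface, if the arm or the gripper's body presses on something with over 40 N, if the wrist force passes 120 N, or if a joint passes its speed limit or range.

## Working session

There is one attempt and no reset: what is moved stays moved. The work goes in short steps, Python scripts to look and compute and a shell command to move; the robot and the scene stay as the last step left them, time stands still between calls to the robot, and variables do not carry over. Pictures are saved under pics/ and viewed, and the job is handed in when it is done.

```bash
mkdir -p pics; ls; python3 - <<'E'
from bench import r, imaging
import cv2, numpy as np
print(r.get_obs())
for n in ["scene","side","wrist"]:
    f=imaging.grab_frame(n)
    cv2.imwrite(f"pics/{n}0.png",f["color"][:,:,::-1])
    print(n,{k:v for k,v in f.items() if k not in("color","z_map")})
    np.savez(f"{n}0.npz",**f)
E
```

```text
pics
{'clock': 0.0, 'joints': array([ 1.09389033,  0.47781354,  0.02234416,  1.55645107, -0.01150235,
        1.10928795, -0.08311234]), 'qvel': array([ 0.00039931, -0.00048456,  0.00048336, -0.00163191,  0.00182911,
       -0.00141301,  0.00087391]), 'tau': array([ 2.42449278e-04, -5.96439672e+01,  1.60732951e+00, -2.81195730e+01,
        1.23223022e-02,  9.27268993e-03, -1.41804893e-06]), 'tcp_pos': array([ 0.24311063, -0.62906816,  0.23031695]), 'orientation': array([-1.3604621 ,  0.93455436, -0.93194053]), 'contact_force': array([0.30671694, 0.52273436, 0.52909582]), 'moment': array([-0.05091831,  0.02401356,  0.00826569]), 'grip_width': 0.0851768871045508}
scene {'fx': 461.0875657890548, 'fy': 461.0875657890548, 'cx': 246.71509227814386, 'cy': 191.3503003417578, 'world_to_cam': array([[-0.22289101,  0.97466394, -0.01870306,  0.06642199],
       [-0.76018425, -0.16176797,  0.6292464 ,  0.31787741],
       [ 0.61027821,  0.15447113,  0.7769808 , -1.68543372],
       [ 0.        ,  0.        ,  0.        ,  1.        ]])}
side {'fx': 371.95886346678645, 'fy': 371.95886346678645, 'cx': 253.14990309638122, 'cy': 189.67980113811956, 'world_to_cam': array([[-0.73080067, -0.68252326, -0.00961163,  0.43720213],
       [ 0.40926543, -0.44939676,  0.79406823, -0.28584285],
       [-0.54628947,  0.57637189,  0.60775263, -0.68925818],
       [ 0.        ,  0.        ,  0.        ,  1.        ]])}
wrist {'fx': 293.41188769452884, 'fy': 293.41188769452884, 'cx': 255.87756956356125, 'cy': 191.63319226317668, 'hand_eye': array([[ 9.99999782e-01,  5.67574593e-04, -3.36917552e-04,
         5.72678527e-04],
       [-4.74660639e-04,  2.63697656e-01, -9.64605267e-01,
        -1.43319596e-01],
       [-4.58641073e-04,  9.64605217e-01,  2.63697868e-01,
         6.66641046e-02],
       [ 0.00000000e+00,  0.00000000e+00,  0.00000000e+00,
         1.00000000e+00]])}
```

View pics/scene0.png

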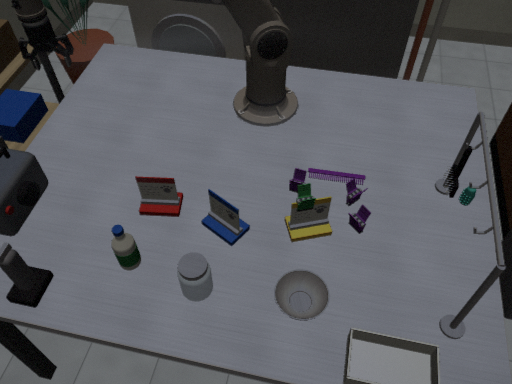

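View pics/side0.png

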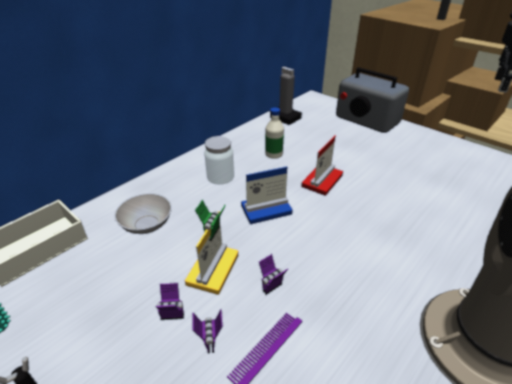

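View pics/wrist0.png

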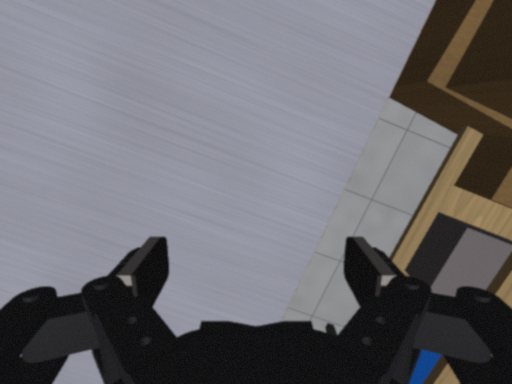

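Candidates in the scene image: the green clip at (306,195) on the yellow card, and purple clips at (298,180), (354,192), (359,218). The only one that is green and on the yellow card is (306,195). I'll confirm it in a crop and measure.

```bash
cat > h.py <<'E'
import numpy as np, cv2
from scipy.spatial.transform import Rotation as R
def cloud(f,T=None):
    z=f["z_map"].astype(float); h,w=z.shape
    u,v=np.meshgrid(np.arange(w),np.arange(h))
    X=(u-f["cx"])/f["fx"]*z; Y=-(v-f["cy"])/f["fy"]*z
    P=np.stack([X,Y,-z,np.ones_like(z)],-1)
    if T is None: T=np.linalg.inv(f["world_to_cam"])
    P=(P@T.T)[...,:3]; P[z==0]=np.nan
    return P
def tcpT(o):
    T=np.eye(4);T[:3,:3]=R.from_rotvec(o["orientation"]).as_matrix();T[:3,3]=o["tcp_pos"];return T
E
python3 - <<'E'
from h import *
for n,(x0,x1,y0,y1) in {"scene":(190,390,150,260),"side":(140,310,150,310)}.items():
    f=np.load(n+"0.npz"); P=cloud(f); c=f["color"]
    cr=c[y0:y1,x0:x1,::-1]; cv2.imwrite(f"pics/{n}c.png",cv2.resize(cr,None,fx=4 if n=="scene" else 3.6,fy=4 if n=="scene" else 3.6,interpolation=cv2.INTER_CUBIC))
    hsv=cv2.cvtColor(c,cv2.COLOR_RGB2HSV)
    for nm,lo,hi in [("yellow",20,34),("green",50,80),("blue",105,122),("red",0,6),("purple",130,160)]:
        m=(hsv[...,0]>=lo)&(hsv[...,0]<=hi)&(hsv[...,1]>140)&(hsv[...,2]>60)
        m&=(P[...,0]>0.2)&(P[...,0]<1.1)&(P[...,2]>-.01)&(P[...,2]<.3)
        k,l,s,ce=cv2.connectedComponentsWithStats(m.astype(np.uint8))
        for i in range(1,k):
            if s[i,4]>40:
                q=P[l==i]; print(n,nm,s[i],np.round(np.median(q,0),3),np.round(np.percentile(q,2,axis=0),3),np.round(np.percentile(q,98,axis=0),3))
E
```

```text
scene yellow [286 216  46  23 394] [0.532 0.232 0.02 ] [0.499 0.167 0.015] [0.563 0.29  0.025]
scene blue [202 215  47  28 414] [ 0.574 -0.005  0.02 ] [ 0.54  -0.067  0.016] [0.611 0.057 0.025]
scene blue [112 225  11   9  72] [ 0.723 -0.233  0.16 ] [ 0.712 -0.246  0.157] [ 0.737 -0.222  0.164]
scene red [140 204  40  10 306] [ 0.546 -0.208  0.021] [ 0.525 -0.264  0.016] [ 0.564 -0.154  0.025]
scene purple [309 169  56  10 188] [0.287 0.291 0.007] [0.277 0.206 0.002] [0.298 0.372 0.012]
side yellow [198 230  13  21 103] [0.495 0.252 0.124] [0.484 0.226 0.115] [0.508 0.276 0.132]
side yellow [186 249  51  44 853] [0.486 0.249 0.021] [0.452 0.173 0.009] [0.529 0.294 0.023]
side green [197 203  13  20 133] [0.529 0.222 0.153] [0.519 0.209 0.14 ] [0.538 0.234 0.169]
side blue [271 107   9   8  57] [ 0.72  -0.228  0.16 ] [ 0.711 -0.436  0.047] [ 0.875 -0.22   0.163]
side blue [247 168  39  12 187] [ 0.556 -0.004  0.122] [ 0.532 -0.046  0.115] [0.577 0.04  0.13 ]
side blue [242 202  49  21 485] [0.533 0.015 0.02 ] [ 0.5   -0.038  0.009] [0.6   0.061 0.023]
side red [319 139  15  16  51] [ 0.517 -0.203  0.124] [ 0.512 -0.249  0.117] [ 0.525 -0.167  0.13 ]
side red [303 169  39  25 407] [ 0.5   -0.188  0.021] [ 0.475 -0.264  0.01 ] [ 0.553 -0.151  0.024]
side purple [261 257  14  19 167] [0.395 0.174 0.056] [0.387 0.161 0.042] [0.402 0.187 0.072]
side purple [162 285  16  16 243] [0.49  0.352 0.055] [0.478 0.34  0.042] [0.503 0.365 0.071]
side purple [212 315   9  23 113] [0.372 0.337 0.05 ] [0.361 0.327 0.041] [0.387 0.351 0.07 ]
side purple [194 316  11  23 150] [0.391 0.362 0.055] [0.377 0.349 0.042] [0.403 0.374 0.072]
side purple [239 319  62  65 622] [0.286 0.288 0.007] [0.279 0.207 0.004] [0.297 0.362 0.01 ]
```

View pics/scenec.png

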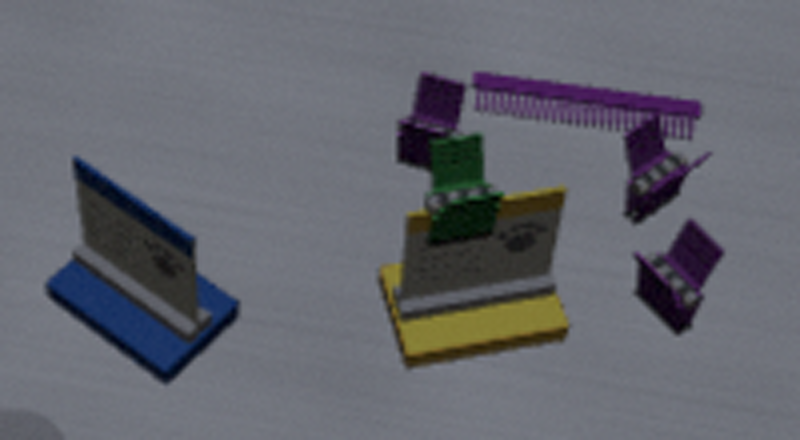

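View pics/sidec.png

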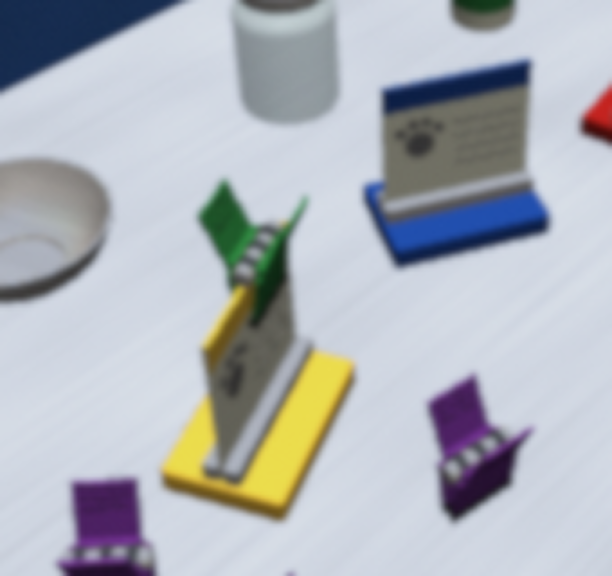

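```bash
python3 - <<'E'
from h import *
# fit: foot top (z .01-.03) min-area rect combined views, card top edge line
for nm,cx,cy in [("yellow",.508,.233),("blue",.554,0.0)]:
    allp=[]
    for n in ["scene","side"]:
        f=np.load(n+"0.npz"); P=cloud(f); c=f["color"]; hsv=cv2.cvtColor(c,cv2.COLOR_RGB2HSV)
        lo,hi=(20,34) if nm=="yellow" else (103,125)
        near=(np.hypot(P[...,0]-cx,P[...,1]-cy)<.11)
        col=(hsv[...,0]>=lo)&(hsv[...,0]<=hi)&(hsv[...,1]>120)&near
        ft=P[col&(P[...,2]>.014)&(P[...,2]<.027)]
        allp.append(ft)
        print(nm,n,"foot",cv2.minAreaRect((ft[:,:2]*1000).astype(np.float32)))
        tp=P[near&col&(P[...,2]>.105)&(P[...,2]<.14)]
        if len(tp)>10:
            m=tp[:,:2].mean(0); U,S,V=np.linalg.svd(tp[:,:2]-m); print("  band",len(tp),m,np.degrees(np.arctan2(V[0,1],V[0,0])), np.ptp((tp[:,:2]-m)@V[0]), np.percentile(tp[:,2],98))
    print(nm,"both",cv2.minAreaRect((np.vstack(allp)[:,:2]*1000).astype(np.float32)))
for n in ["scene","side"]:
    f=np.load(n+"0.npz"); P=cloud(f); c=f["color"].astype(int)
    m=(c[...,1]>c[...,0]*1.35)&(c[...,1]>c[...,2]*1.2)&(np.hypot(P[...,0]-.508,P[...,1]-.225)<.09)&(P[...,2]>.1)
    q=P[m]; print(n,"clip",len(q)); 
    for p,uv in zip(q,np.argwhere(m)): print(uv[::-1],np.round(p*1000).astype(int),end=' | ')
    print()
E
```

```text
yellow scene foot ((508.89141845703125, 227.9603729248047), (84.36787414550781, 118.02925872802734), 23.803205490112305)
  band 103 [0.50465847 0.23926191] -66.10754762990922 0.1070724152238268 0.13416246651401362
yellow side foot ((505.6592712402344, 229.56703186035156), (78.02579498291016, 119.25524139404297), 23.98810577392578)
  band 121 [0.49569315 0.25228357] 114.95753363975516 0.05977269559140665 0.13243877130115603
yellow both ((508.4701843261719, 229.5133056640625), (84.18572235107422, 121.46404266357422), 23.434886932373047)
blue scene foot ((557.7809448242188, -5.46209716796875), (119.67781829833984, 79.93110656738281), 62.91492462158203)
  band 141 [ 0.55755896 -0.00412108] 61.6548603423178 0.10619391825448232 0.13488493367519147
blue side foot ((553.7059326171875, -1.647735595703125), (115.43767547607422, 77.78923797607422), 62.16077423095703)
  band 213 [ 0.5552919  -0.00235865] 61.89759367395776 0.10090067085348245 0.1305878801261009
blue both ((555.7946166992188, -4.028709411621094), (119.50312805175781, 83.7070083618164), 62.16077423095703)
scene clip 323
[303 184] [
[... 16281 characters left out ...]
215 230] [508 212 113] | [216 230] [511 207 106] | [211 231] [498 230 129] | [212 231] [499 227 126] | [213 231] [502 222 120] | [214 231] [505 217 115] | [215 231] [507 213 110] | [211 232] [499 230 125] | [212 232] [499 227 123] | [213 232] [503 221 116] | [214 232] [505 217 112] | [215 232] [510 211 105] | [211 233] [499 230 122] | [212 233] [501 226 118] | [213 233] [503 222 114] | [214 233] [505 218 109] | [211 234] [501 229 117] | [212 234] [499 227 117] | [213 234] [503 222 111] | [211 235] [499 230 117] | [212 235] [501 226 113] | [213 235] [504 221 107] | [211 236] [500 230 112] | [212 236] [502 226 108] | [211 237] [499 231 111] | [212 237] [502 226 106] | [211 238] [501 230 107] |
```

```bash
cat >> h.py <<'E'
def plan(o,tgt,yaw_deg):
    """remaining shift in current tool axes (mm), and yaw turn about tool y (deg); tool y down"""
    T=tcpT(o); x=T[:3,0]; cur=np.degrees(np.arctan2(x[1],x[0]))
    d=(yaw_deg-cur+90)%180-90
    x=np.array([np.cos(np.radians(cur+d)),np.sin(np.radians(cur+d)),0]);y=np.array([0,0,-1.]);M=np.stack([x,y,np.cross(x,y)],1)
    rv=np.degrees(R.from_matrix(T[:3,:3].T@M).as_rotvec())
    s=1000*T[:3,:3].T@(np.array(tgt)-T[:3,3])
    print("cur yaw",round(cur,1),"rotvec turn",np.round(rv,1),"shift now-axes",np.round(s,1),"shift target-axes",np.round(1000*M.T@(np.array(tgt)-T[:3,3]),1), "tcp",np.round(T[:3,3],4))
E
python3 - <<'E'
from h import *
from bench import r
o=r.get_obs(); plan(o,[.5135,.2145,.29],24); print(np.round(tcpT(o),3))
E
```

```text
cur yaw -68.9 rotvec turn [ 0.1 87.1 -0.1] shift now-axes [-689.6  -58.5  556.3] shift target-axes [-590.1  -59.4 -660.8] tcp [ 0.2432 -0.6292  0.2306]
[[ 0.36  -0.001  0.933  0.243]
 [-0.933  0.001  0.36  -0.629]
 [-0.001 -1.    -0.     0.231]
 [ 0.     0.     0.     1.   ]]
```

```bash
python3 -m jog '0 -3.5 0 -2 -14 35 1;0 -3.8 0 -4 -14 38 1;0 -3.8 0 -4 -14 38 1;0 -3.8 0 -4 -14 38 1;0 -3.8 0 -4 -10 38 1' && python3 -m jog '0 -3.8 0 -4 0 40 1;0 -3.8 0 -5 0 40 1;0 -3.8 0 -5 0 40 1;0 -3.8 0 -5 0 40 1;0 -3.8 0 -5 0 40 1' && python3 -m jog '0 -3.8 0 -5 0 40 1;0 -3.8 0 -5 0 40 1;0 -3.8 0 -5 0 40 1;0 -3.8 0 -5 0 40 1;0 -3.8 0 -5 0 40 1' && python3 - <<'E'
from h import *
from bench import r
o=r.get_obs(); plan(o,[.5135,.2145,.29],24)
E
```

```text
clock: 0.57
tcp_pos: [0.3997, -0.5239, 0.2983]
orientation: [-1.462, 0.68, -0.682]
contact_force: [-0.4, -0.6, 1.2]
grip_width: 0.0855
clock: 0.98
tcp_pos: [0.516, -0.3603, 0.297]
orientation: [-1.529, 0.424, -0.424]
contact_force: [-0.1, 0.4, 0.6]
grip_width: 0.0851
clock: 1.4
tcp_pos: [0.5722, -0.1677, 0.297]
orientation: [-1.564, 0.164, -0.164]
contact_force: [0.5, -0.1, 0.2]
grip_width: 0.0854
cur yaw -12.0 rotvec turn [ -0. -36.  -0.] shift now-axes [-136.7    7.1  361.7] shift target-axes [101.8   7.  373. ] tcp [ 0.5722 -0.1677  0.297 ]
```

```bash
python3 -m jog '0 -3.6 0 -2 0 39 1;0 -3.6 0 -2 0 39 1;0 -3.6 0 -2 0 39 1;0 -3.6 0 -2 0 39 1;0 -3.6 0 -2 0 39 1' && python3 -m jog '0 -3.6 0 -2 0 39 1;0 -3.6 0 -2 0 39 1;0 -3.6 0 -2 0 39 1;0 -3.6 0 -2 0 39 1;0 -3.6 0 -2 0 25 1' && python3 -m jog '0 0 0 0 0 0 1;0 0 0 0 0 0 1;0 0 0 0 0 0 1;0 0 0 0 0 0 1;0 0 0 0 0 0 1' && python3 - <<'E'
from h import *
from bench import r,imaging
o=r.get_obs(); plan(o,[.5135,.2145,.29],24)
f=imaging.grab_frame("wrist"); np.savez("w1.npz",T=tcpT(o),**f); cv2.imwrite("pics/w1.png",cv2.resize(f["color"][:,:,::-1],(800,600)))
E
```

```text
clock: 1.82
tcp_pos: [0.5786, 0.0265, 0.2971]
orientation: [-1.569, -0.082, 0.082]
contact_force: [0.6, 0.6, 0.1]
grip_width: 0.0856
clock: 2.23
tcp_pos: [0.5281, 0.203, 0.2974]
orientation: [-1.543, -0.332, 0.332]
contact_force: [-0.3, 0.5, -0.3]
grip_width: 0.0857
clock: 2.65
tcp_pos: [0.5308, 0.1968, 0.2971]
orientation: [-1.547, -0.324, 0.324]
contact_force: [0.1, -0.1, -0.2]
grip_width: 0.0853
cur yaw 23.6 rotvec turn [ 0.  -0.4 -0. ] shift now-axes [-8.8  7.1 23.1] shift target-axes [-8.7  7.1 23.2] tcp [0.5308 0.1968 0.2971]
```

View pics/w1.png

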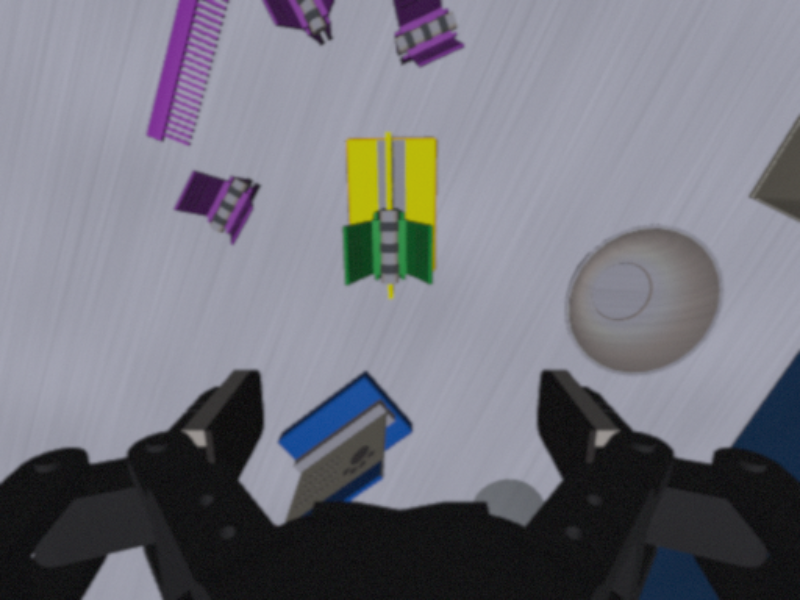

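The view shows the green clip at (390,245) on the yellow card. Its jaws part left to right, square to the gripper, and the purple clips stand apart. I'll measure it precisely.

```bash
cat > meas.py <<'E'
from h import *
def meas(fn):
    f=np.load(fn); T=f["T"]; Pt=cloud(f,f["hand_eye"]); Pw=cloud(f,T@f["hand_eye"]); c=f["color"].astype(int)
    g=(c[...,1]>c[...,0]*1.5)&(c[...,1]>c[...,2]*1.3)&(c[...,1]>40)
    hsv=cv2.cvtColor(f["color"],cv2.COLOR_RGB2HSV)
    y=(hsv[...,0]>=22)&(hsv[...,0]<=34)&(hsv[...,1]>150)&(Pw[...,2]>.1)&(Pw[...,2]<.145)
    return f,T,Pt,Pw,g,y
if __name__=="__main__":
    f,T,Pt,Pw,g,y=meas("w1.npz")
    hi=g&(Pw[...,2]>.135)
    q=Pt[hi];w=Pw[hi]; mx=np.median(q[:,0])
    x0=(q[:,0].min()+q[:,0].max())/2
    print("green tool x range",q[:,0].min(),q[:,0].max(),"z top",np.percentile(w[:,2],98))
    for s in (-1,1):
        k=s*(q[:,0]-x0)>18e-3; print("side",s,k.sum(),q[k].mean(0),"z range",np.percentile(q[k,2],[2,98]),w[k].mean(0))
    k=np.polyfit(Pt[y][:,2],Pt[y][:,0],1); print("card edge: tool x = ",k,"angle",np.degrees(np.arctan(k[0])),"z range",Pt[y][:,2].min(),Pt[y][:,2].max(),"height",np.median(Pw[y][:,2]))
E
python3 meas.py
```

```text
green tool x range -0.033404038371892444 0.018869722242059902 z top 0.1720958306626786
side -1 364 [-0.02924569  0.13156945  0.019832  ] z range [0.00359611 0.03581108] [0.49608214 0.20319513 0.16552097]
side 1 316 [0.01464305 0.13005965 0.02009235] z range [0.00402996 0.03646849] [0.53618211 0.22103691 0.16701506]
card edge: tool x =  [-0.00535343 -0.00744977] angle -0.3067259757290144 z range -0.016765929275888755 0.09127928386054095 height 0.13087552608507727
```

```bash
python3 -m jog '0 0 0 -4 0 10 1;0 0 0 -3.5 0 10 1;0 0 0 0 20 0 1;0 0 0 0 30 0 1;0 0 0 0 20 0 1' && python3 -m jog '0 0 0 0 10 0 1;0 0 0 0 0 0 1;0 0 0 0 0 0 1;0 0 0 0 0 0 1;0 0 0 0 0 0 1' && python3 - <<'E'
from h import *
from bench import r,imaging
o=r.get_obs(); plan(o,[.5135,.2145,.146],23.6)
f=imaging.grab_frame("wrist"); np.savez("w2.npz",T=tcpT(o),**f); cv2.imwrite("pics/w2.png",cv2.resize(f["color"][:,:,::-1],(800,600)))
import meas
f,T,Pt,Pw,g,y=meas.meas("w2.npz")
hi=g&(Pw[...,2]>.145);q=Pt[hi];w=Pw[hi]
for s in (-1,1):
    k=s*q[:,0]>15e-3; print(s,k.sum(),"x",np.percentile(q[k,0],[1,50,99]),"z",np.percentile(q[k,2],[2,98]),"wz",np.percentile(w[k,2],98))
k=np.polyfit(Pt[y][:,2],Pt[y][:,0],1);print("edge",k,Pt[y][:,2].min(),Pt[y][:,2].max(),np.median(Pw[y][:,2]))
E
```

```text
clock: 3.12
tcp_pos: [0.5138, 0.2146, 0.2259]
orientation: [-1.546, -0.327, 0.328]
contact_force: [-1.3, -0.5, -0.4]
grip_width: 0.0856
clock: 3.53
tcp_pos: [0.5159, 0.2145, 0.2189]
orientation: [-1.545, -0.328, 0.324]
contact_force: [0.2, -0.7, -0.3]
grip_width: 0.0854
cur yaw 23.8 rotvec turn [-0.   0.2  0.2] shift now-axes [-2.4 72.9  0.9] shift target-axes [-2.2 72.9  0.9] tcp [0.5159 0.2145 0.2189]
-1 928 x [-0.02701348 -0.02130757 -0.01511845] z [-0.01874417  0.01452884] wz 0.17214005810093558
1 759 x [0.01511938 0.02015709 0.02507469] z [-0.01835028  0.01495986] wz 0.17236918630861411
edge [ 0.00019079 -0.00155907] -0.03931452393730163 0.06995184441825397 0.13103035183380918
```

View pics/w2.png

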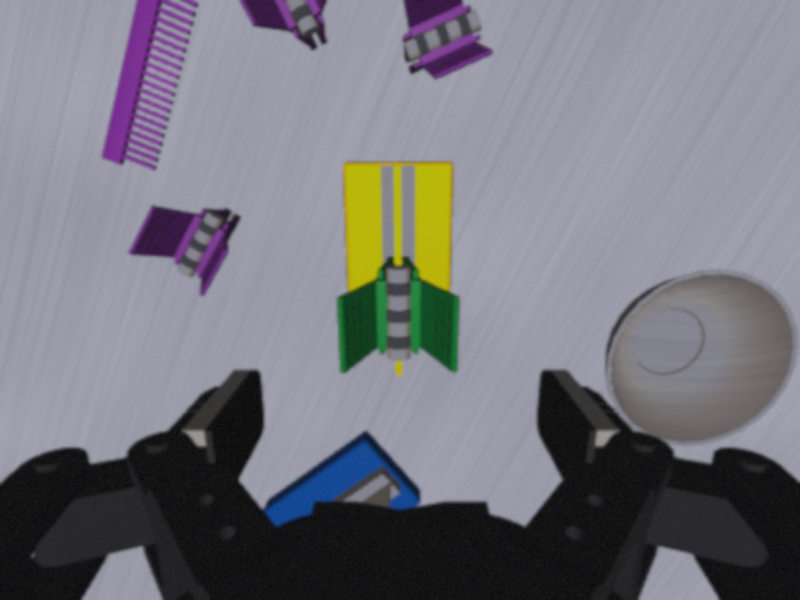

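```bash
python3 -m jog '0 0 0 -1.2 15 -1 1;0 0 0 0 20 -1 1;0 0 0 0 20 0 1;0 0 0 0 12 0 1;0 0 0 0 6 0 1' && python3 -m jog '0 0 0 0 0 0 1;0 0 0 0 0 0 1;0 0 0 0 0 0 1;0 0 0 0 0 0 0.9;0 0 0 0 0 0 0.8' 30 && python3 - <<'E'
from h import *
from bench import r,imaging
o=r.get_obs(); plan(o,[.5135,.2145,.146],23.6)
f=imaging.grab_frame("wrist"); cv2.imwrite("pics/w3.png",cv2.resize(f["color"][:,:,::-1],(800,600)))
E
```

```text
clock: 4.0
tcp_pos: [0.5144, 0.2111, 0.1432]
orientation: [-1.546, -0.325, 0.327]
contact_force: [0.3, 0.4, 0.7]
grip_width: 0.0856
clock: 4.42
tcp_pos: [0.5154, 0.2118, 0.1451]
orientation: [-1.546, -0.327, 0.325]
contact_force: [0.5, 0.5, 0.8]
grip_width: 0.0687
cur yaw 23.8 rotvec turn [0.  0.2 0.1] shift now-axes [-0.6 -0.9  3.3] shift target-axes [-0.7 -0.9  3.3] tcp [0.5154 0.2118 0.1451]
```

View pics/w3.png

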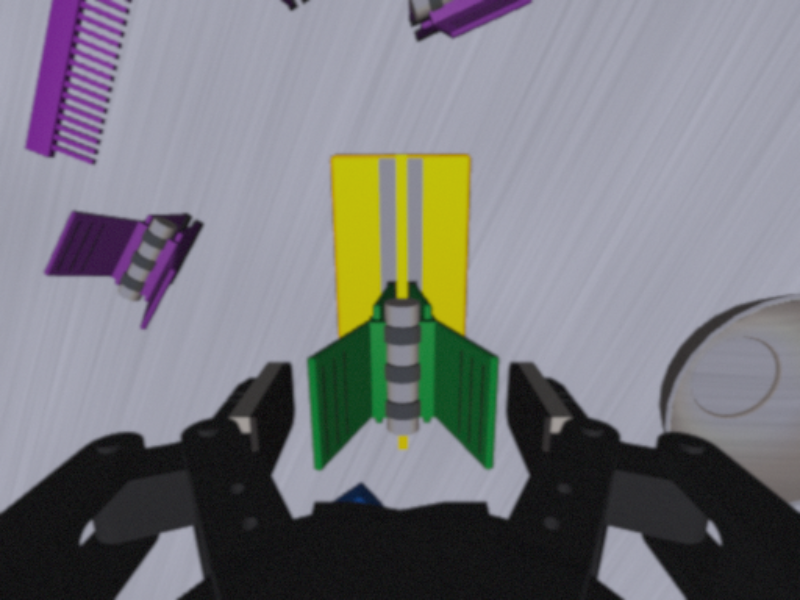

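Centred: pads at 293 and 509, handle tops at 308 and 497. Squeezing now.

```bash
python3 -m jog '0 0 0 0 0 0 0.7;0 0 0 0 0 0 0.6;0 0 0 0 0 0 0.5;0 0 0 0 0 0 0.4;0 0 0 0 0 0 0.35' 40 && python3 -m jog '0 0 0 0 0 0 0.25;0 0 0 0 0 0 0.1;0 0 0 0 0 0 0;0 0 0 0 0 0 0;0 0 0 0 0 0 0' && python3 - <<'E'
from h import *
from bench import r,imaging
o=r.get_obs(); plan(o,[.5135,.2145,.146],23.6)
f=imaging.grab_frame("wrist"); cv2.imwrite("pics/w4.png",cv2.resize(f["color"][:,:,::-1],(800,600)))
f=imaging.grab_frame("side"); cv2.imwrite("pics/s4.png",cv2.resize(f["color"][140:320,120:320,::-1],(800,720)[:2] and (660,594),interpolation=cv2.INTER_CUBIC))
E
```

```text
clock: 4.88
tcp_pos: [0.5193, 0.2139, 0.1486]
orientation: [-1.544, -0.334, 0.318]
contact_force: [2.2, 0.3, 19.7]
grip_width: 0.0304
clock: 5.3
tcp_pos: [0.516, 0.2125, 0.1485]
orientation: [-1.547, -0.329, 0.324]
contact_force: [-8.7, -4.8, 31.7]
grip_width: 0.0219
cur yaw 23.8 rotvec turn [0.1 0.2 0.2] shift now-axes [-1.4  2.4  2.8] shift target-axes [-1.4  2.5  2.8] tcp [0.516  0.2125 0.1485]
```

View pics/w4.png

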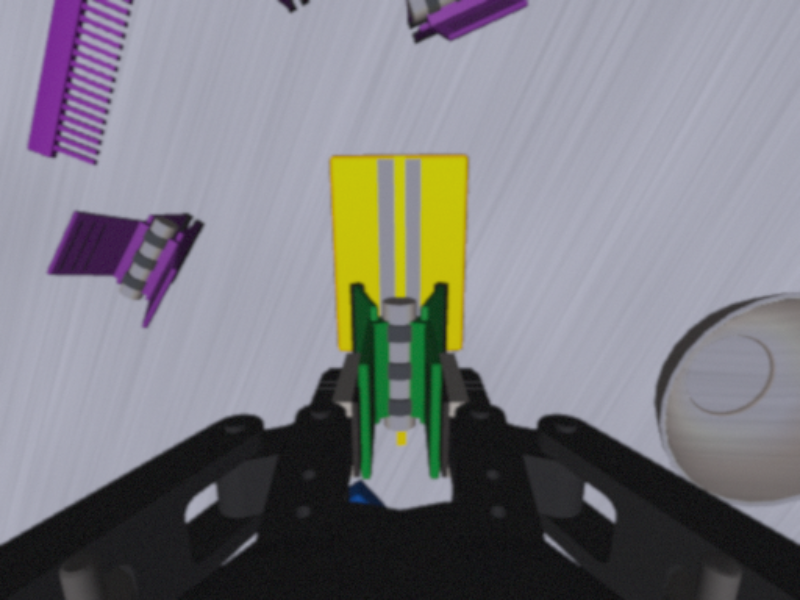

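View pics/s4.png

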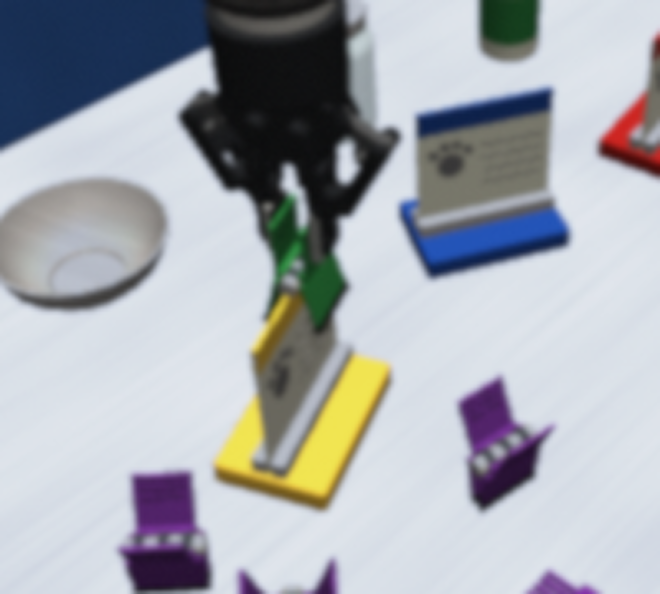

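The clip is fully squeezed, 22 mm over the handles, with the jaws wide on the card. Lifting straight up.

```bash
python3 -m jog '0 0 0 0 -5 0 0;0 0 0 0 -8 0 0;0 0 0 0 -12 0 0;0 0 0 0 -15 0 0;0 0 0 0 -15 0 0' 50 && python3 -m jog '0 0 0 0 -15 0 0;0 0 0 0 -15 0 0;0 0 0 0 -10 0 0;0 0 0 0 -5 0 0;0 0 0 0 0 0 0' && python3 - <<'E'
from h import *
from bench import r,imaging
o=r.get_obs(); 
f=imaging.grab_frame("wrist"); np.savez("w5.npz",T=tcpT(o),**f); cv2.imwrite("pics/w5.png",cv2.resize(f["color"][:,:,::-1],(800,600)))
f=imaging.grab_frame("side"); cv2.imwrite("pics/s5.png",cv2.resize(f["color"][140:320,120:320,::-1],(660,594),interpolation=cv2.INTER_CUBIC))
plan(o,[.556,-.0035,.25],-28)
E
```

```text
clock: 5.82
tcp_pos: [0.5147, 0.2114, 0.2001]
orientation: [-1.546, -0.326, 0.327]
contact_force: [0.5, -0.0, -1.0]
grip_width: 0.0212
clock: 6.23
tcp_pos: [0.5154, 0.2118, 0.2455]
orientation: [-1.546, -0.328, 0.325]
contact_force: [0.0, -0.6, -0.6]
grip_width: 0.021
cur yaw 23.8 rotvec turn [-0.  51.8  0.1] shift now-axes [ -49.8   -4.6 -213.3] shift target-axes [ 136.9   -4.5 -171. ] tcp [0.5154 0.2118 0.2455]
```

View pics/s5.png

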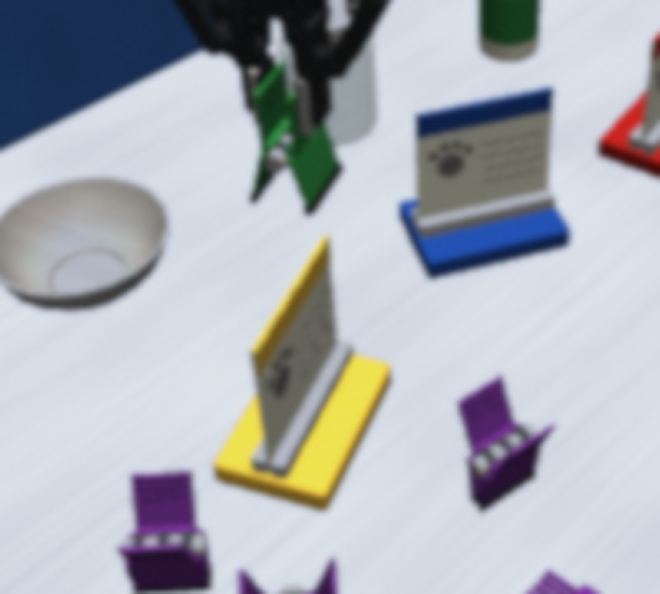

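View pics/w5.png

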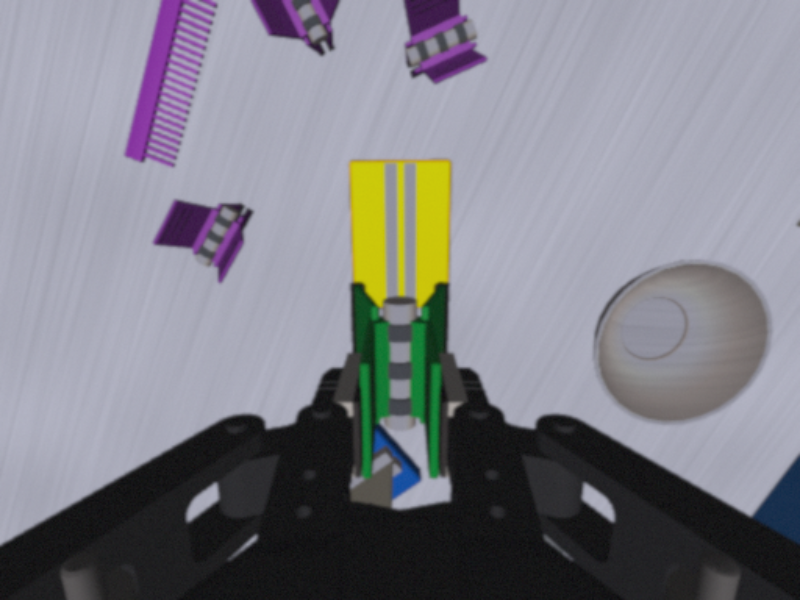

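```bash
python3 -m jog '0 3 0 3 0 -13 0;0 5.5 0 5 0 -22 0;0 5.5 0 5 0 -23 0;0 5.5 0 5 0 -23 0;0 5.5 0 5 0 -23 0' && python3 -m jog '0 5.5 0 5 0 -23 0;0 5.5 0 5 0 -23 0;0 5.5 0 5 0 -23 0;0 5.5 0 5 0 -23 0;0 4.8 0 4 0 -17 0' && python3 -m jog '0 0 0 0 0 0 0;0 0 0 0 0 0 0;0 0 0 0 0 0 0;0 0 0 0 0 0 0;0 0 0 0 0 0 0' && cat > mb.py <<'E'
from h import *
def mb(f,T):
    Pt=cloud(f,f["hand_eye"]); Pw=cloud(f,T@f["hand_eye"]); hsv=cv2.cvtColor(f["color"],cv2.COLOR_RGB2HSV)
    b=(hsv[...,0]>=103)&(hsv[...,0]<=125)&(hsv[...,1]>130)&(Pw[...,2]>.123)&(Pw[...,2]<.14)
    q=Pt[b]
    for i in range(3):
        k=np.polyfit(q[:,2],q[:,0],1); e=q[:,0]-np.polyval(k,q[:,2]); q=q[np.abs(e)<3e-3]
    print("edge n",len(q),"x at z=0: %.1f mm"%(k[1]*1e3),"slope deg %.2f"%np.degrees(np.arctan(k[0])),"z range",np.round(q[:,2].min()*1e3,1),np.round(q[:,2].max()*1e3,1),"h",np.median(Pw[b][:,2]))
    c=f["color"].astype(int); g=(c[...,1]>c[...,0]*1.5)&(c[...,1]>c[...,2]*1.3)&(c[...,1]>40)&(Pt[...,2]>-.05)&(Pt[...,2]<.05)&(abs(Pt[...,1])<.06)
    g=Pt[g]; print("clip tool x",np.percentile(g[:,0],[1,99])*1e3,"y",np.percentile(g[:,1],[1,99])*1e3,"z",np.percentile(g[:,2],[1,99])*1e3)
E
python3 - <<'E'
from mb import *
from bench import r,imaging
o=r.get_obs(); plan(o,[.556,-.0035,.25],-28)
f=imaging.grab_frame("wrist"); np.savez("w6.npz",T=tcpT(o),**f); cv2.imwrite("pics/w6.png",cv2.resize(f["color"][:,:,::-1],(800,600)))
mb(f,tcpT(o))
E
```

```text
clock: 6.75
tcp_pos: [0.5619, 0.1157, 0.243]
orientation: [-1.571, 0.021, -0.018]
contact_force: [-0.2, -0.2, 0.3]
grip_width: 0.021
clock: 7.17
tcp_pos: [0.5629, 0.0035, 0.2429]
orientation: [-1.537, 0.39, -0.386]
contact_force: [0.4, -0.5, -0.4]
grip_width: 0.0213
clock: 7.58
tcp_pos: [0.5635, 0.0075, 0.2441]
orientation: [-1.537, 0.381, -0.38]
contact_force: [0.5, 0.5, -0.4]
grip_width: 0.0213
cur yaw -27.8 rotvec turn [-0.   0.2 -0. ] shift now-axes [ -1.5  -5.9 -13.2] shift target-axes [ -1.4  -5.9 -13.2] tcp [0.5635 0.0075 0.2441]
edge n 137 x at z=0: 0.6 mm slope deg 0.08 z range -1.4 39.2 h 0.1309965687616359
clip tool x [-17.74773858  18.49035123] y [-34.4552827   39.14287535] z [-17.5151156   22.45756975]
```

View pics/w6.png

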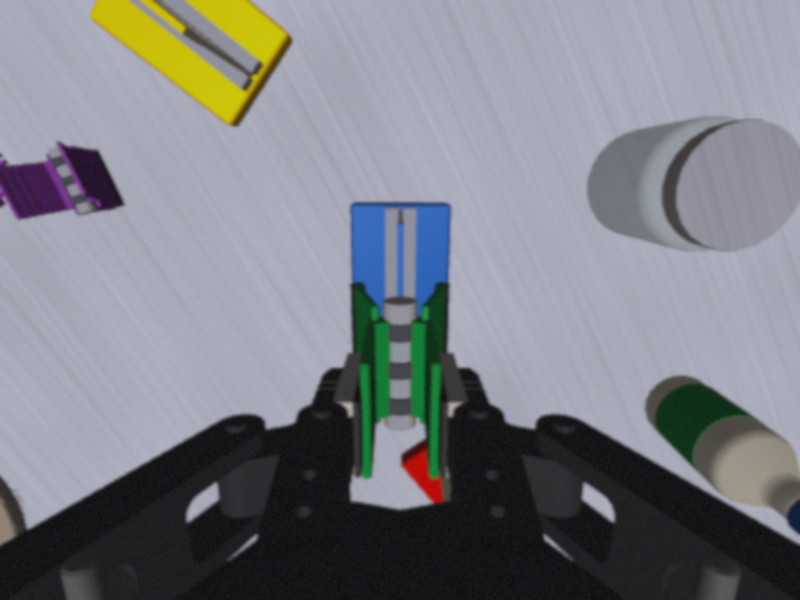

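```bash
python3 - <<'E'
from h import *
f=np.load("w6.npz"); Pt=cloud(f,f["hand_eye"])*1e3
for v in range(190,285,6):
    print(v,[(u,*np.round(Pt[v,u]).astype(int)) for u in (229,234,238,245,256,267,272,278,283)])
E
```

```text
190 [(229, np.int64(-16), np.int64(30), np.int64(20)), (234, np.int64(-12), np.int64(21), np.int64(22)), (238, np.int64(-23), np.int64(224), np.int64(-32)), (245, np.int64(-14), np.int64(223), np.int64(-32)), (256, np.int64(1), np.int64(16), np.int64(24)), (267, np.int64(15), np.int64(223), np.int64(-32)), (272, np.int64(21), np.int64(224), np.int64(-32)), (278, np.int64(13), np.int64(22), np.int64(22)), (283, np.int64(18), np.int64(37), np.int64(18))]
196 [(229, np.int64(-16), np.int64(31), np.int64(16)), (234, np.int64(-12), np.int64(16), np.int64(20)), (238, np.int64(-9), np.int64(9), np.int64(22)), (245, np.int64(-5), np.int64(12), np.int64(21)), (256, np.int64(1), np.int64(7), np.int64(23)), (267, np.int64(15), np.int64(224), np.int64(-40)), (272, np.int64(9), np.int64(10), np.int64(22)), (278, np.int64(13), np.int64(22), np.int64(18)), (283, np.int64(18), np.int64(37), np.int64(14))]
202 [(229, np.int64(-16), np.int64(32), np.int64(12)), (234, np.int64(-12), np.int64(17), np.int64(16)), (238, np.int64(-9), np.int64(9), np.int64(19)), (245, np.int64(-6), np.int64(12), np.int64(1
[... 5506 characters left out ...]
p.int64(243), np.int64(-166)), (272, np.int64(8), np.int64(-14), np.int64(-11)), (278, np.int64(10), np.int64(-30), np.int64(-2)), (283, np.int64(11), np.int64(-39), np.int64(3))]
280 [(229, np.int64(-10), np.int64(-39), np.int64(1)), (234, np.int64(-9), np.int64(-29), np.int64(-5)), (238, np.int64(-8), np.int64(-21), np.int64(-10)), (245, np.int64(-16), np.int64(244), np.int64(-176)), (256, np.int64(1), np.int64(242), np.int64(-175)), (267, np.int64(17), np.int64(243), np.int64(-175)), (272, np.int64(9), np.int64(-14), np.int64(-15)), (278, np.int64(10), np.int64(-30), np.int64(-5)), (283, np.int64(11), np.int64(-38), np.int64(0))]<stdin>:4: RuntimeWarning: invalid value encountered in cast
```

```bash
python3 -m jog '0 0 0 0 0 -8 0;0 0 0 0 0 -7 0;0 0 0 0 0 0 0;0 0 0 0 15 0 0;0 0 0 0 20 0 0' && python3 -m jog '0 0 0 0 5 0 0;0 0 0 0 0 0 0;0 0 0 0 0 0 0;0 0 0 0 0 0 0;0 0 0 0 0 0 0' && 
python3 - <<'E'
from mb import *
from bench import r,imaging
o=r.get_obs(); plan(o,[.556,-.0035,.1595],-28)
f=imaging.grab_frame("wrist"); np.savez("w7.npz",T=tcpT(o),**f); cv2.imwrite("pics/w7.png",cv2.resize(f["color"][:,:,::-1],(800,600)))
mb(f,tcpT(o))
f=imaging.grab_frame("side"); cv2.imwrite("pics/s7.png",cv2.resize(f["color"][100:280,170:370,::-1],(660,594),interpolation=cv2.INTER_CUBIC))
E
```

```text
clock: 8.05
tcp_pos: [0.5578, -0.0076, 0.2108]
orientation: [-1.536, 0.38, -0.387]
contact_force: [0.7, 0.1, -0.8]
grip_width: 0.0213
clock: 8.47
tcp_pos: [0.5571, -0.007, 0.2054]
orientation: [-1.536, 0.381, -0.384]
contact_force: [0.3, 0.8, -1.7]
grip_width: 0.0207
cur yaw -28.0 rotvec turn [-0.1  0.   0.1] shift now-axes [-2.7 45.9  2.5] shift target-axes [-2.7 45.9  2.6] tcp [ 0.5571 -0.007   0.2054]
edge n 250 x at z=0: -1.3 mm slope deg 0.14 z range 8.7 55.4 h 0.13103841584295917
clip tool x [-17.84608817  18.43431239] y [-33.84299083  39.02513344] z [-17.51562242  22.4430623 ]
```

View pics/w7.png

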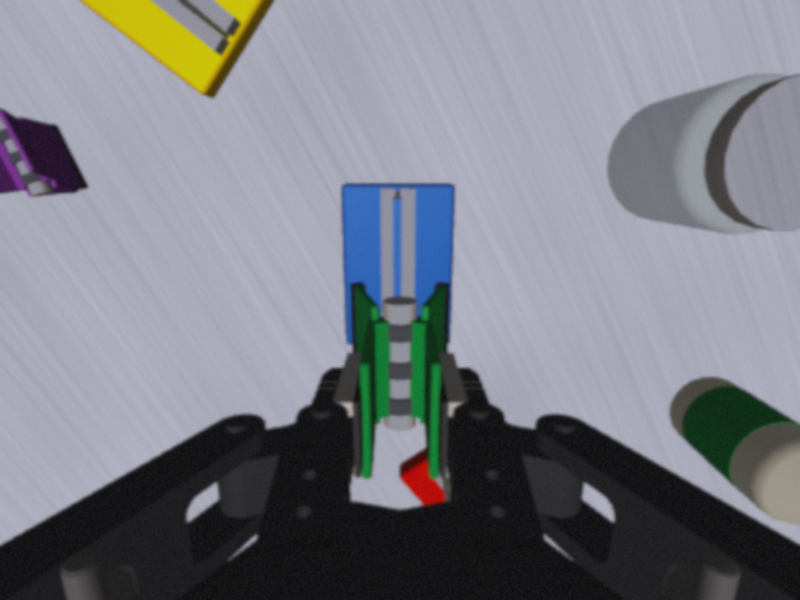

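View pics/s7.png

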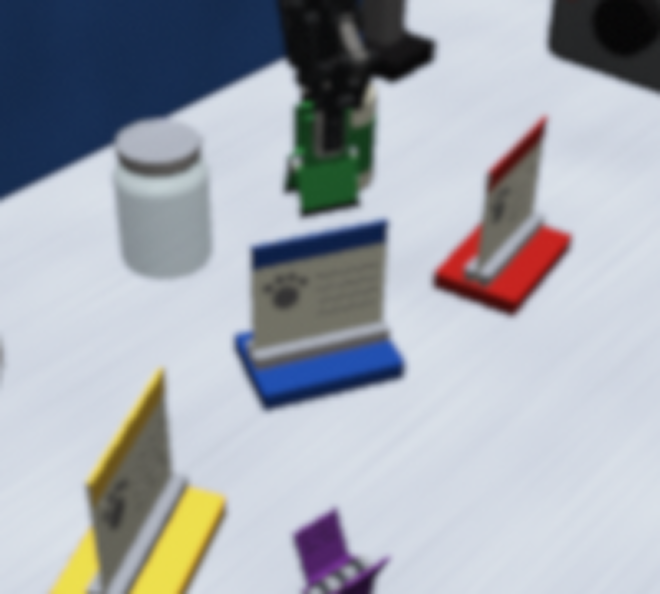

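The clip is over the middle of the blue edge, but 1.8 mm to the side across the card. I'll shift x by −1.8 and lower 45 mm in two steps.

```bash
python3 -m jog '0 0 0 -1.8 0 0 0;0 0 0 0 6 0 0;0 0 0 0 7 0 0;0 0 0 0 7 0 0;0 0 0 0 5 0 0' && python3 -m jog '0 0 0 0 5 0 0;0 0 0 0 6 0 0;0 0 0 0 6 0 0;0 0 0 0 3 0 0;0 0 0 0 0 0 0' && python3 -m jog '0 0 0 0 0 0 0;0 0 0 0 0 0 0;0 0 0 0 0 0 0;0 0 0 0 0 0 0;0 0 0 0 0 0 0' && 
python3 - <<'E'
from mb import *
from bench import r,imaging
o=r.get_obs(); plan(o,[.556,-.0035,.1595],-28)
f=imaging.grab_frame("wrist"); np.savez("w8.npz",T=tcpT(o),**f); cv2.imwrite("pics/w8.png",cv2.resize(f["color"][:,:,::-1],(800,600)))
mb(f,tcpT(o))
f=imaging.grab_frame("side"); cv2.imwrite("pics/s8.png",cv2.resize(f["color"][120:240,190:330,::-1],(700,600),interpolation=cv2.INTER_CUBIC))
f=imaging.grab_frame("scene"); cv2.imwrite("pics/c8.png",cv2.resize(f["color"][140:260,150:290,::-1],(700,600),interpolation=cv2.INTER_CUBIC))
E
```

```text
clock: 8.98
tcp_pos: [0.5543, -0.0064, 0.1779]
orientation: [-1.537, 0.384, -0.382]
contact_force: [0.3, -1.0, -0.0]
grip_width: 0.0211
clock: 9.4
tcp_pos: [0.5543, -0.0063, 0.1583]
orientation: [-1.537, 0.384, -0.381]
contact_force: [-0.1, -0.2, -0.0]
grip_width: 0.0211
clock: 9.82
tcp_pos: [0.555, -0.0063, 0.1596]
orientation: [-1.537, 0.382, -0.383]
contact_force: [0.1, 0.1, -0.9]
grip_width: 0.0212
cur yaw -28.0 rotvec turn [-0.  0.  0.] shift now-axes [-0.5  0.1  2.9] shift target-axes [-0.5  0.1  2.9] tcp [ 0.555  -0.0063  0.1596]
edge n 393 x at z=0: 1.1 mm slope deg 0.19 z range -53.9 55.4 h 0.1310490944384043
clip tool x [-17.85165273  18.39928157] y [-33.75207044  38.98813304] z [-17.54325286  22.46382981]
```

View pics/w8.png

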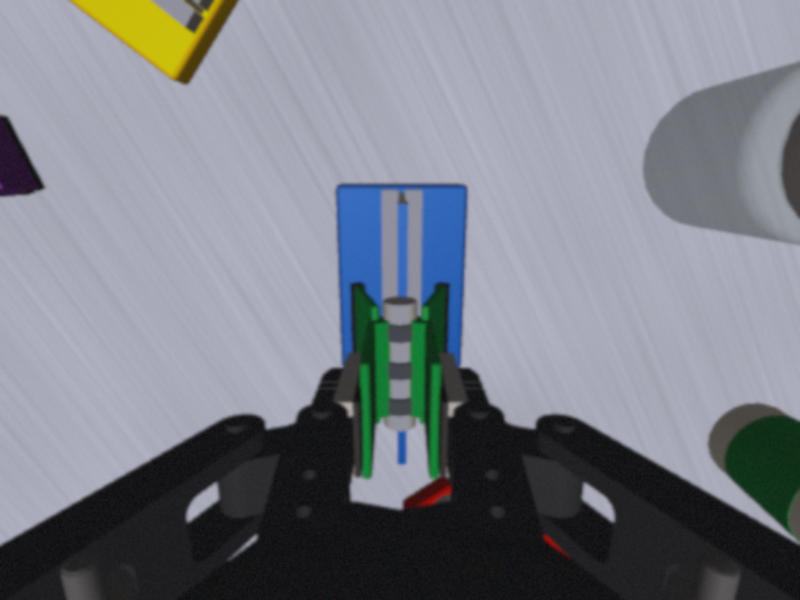

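View pics/s8.png

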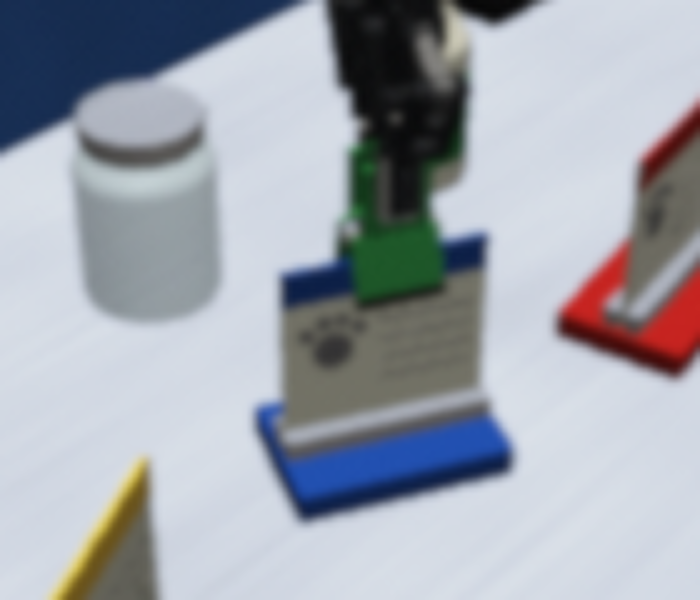

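View pics/c8.png

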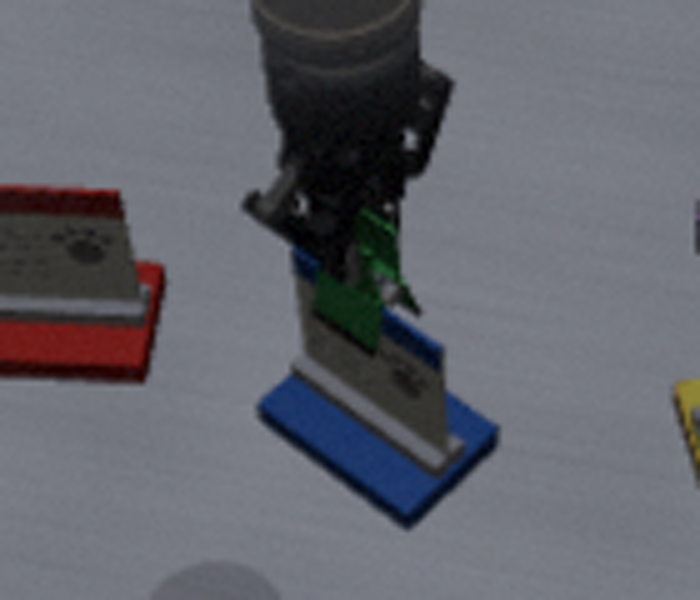

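The edge is 0.6 mm from mid-gape and within 1 mm of the card's middle. It sits about 21 mm above the clip origin. The contact force reads about zero, so I'm handing in.

```bash
python3 - <<'E'
from bench import r
o=r.get_obs();print(o["clock"],o["grip_width"],o["contact_force"]);print(r.hand_in())
E
```

```text
9.9667 0.021048613209033597 [ 0.21206949  0.08741759 -1.561636  ]
the job is handed in; nothing more can be done
None
```

I squeezed the green clip fully open on the yellow card, lifted it off and carried it to the blue card. I handed in at about 10 s with it held open around the middle of that card's top edge. No verdict came back.

My last checks before handing in:
- **Squeeze:** the gripper reads 21 mm over the handles. The stop is nominally 23 mm, so I take the clip to be at or near fully open; I could not read the jaw angle directly.
- **Position:** the blue edge is about 0.6 mm from mid-gape and about 0.2 mm from the card's middle. It sits about 21 mm above the clip origin, and the clip is square to the card within about 0.2°.
- **Force:** the wrist force was about 1–2 N, near its usual noise and in the direction of the clip's weight, so I saw no sign of the clip touching the card.
- **Cards and things around:** the blue card stands where I measured it, and the red card and jar look undisturbed in the last pictures. The yellow card and bowl looked undisturbed after the lift. I did not re-measure the rest.

One thing did not go quite as planned. While squeezing on the yellow card, the gripper pressed down with about 32 N, because the pads swing forward as they close. The yellow card stayed standing, and the force disappeared on lifting. The blue edge's sideways position also read 2–3 mm differently from one view to the next; I used the last, closest one.

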